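# Release the stuck tray of the green plate module with the release pin

## Task

The tray of the green plate module is stuck shut. Take the orange-handled release pin from its stand, push it down through the round port in the green insert on top of that module until the tray springs out, then gently lower the pin back upright into its stand and let go. Leave the blue module's tray shut.

Things in the scene. Friction and masses are not known exactly. Their poses are not given: they have to be found in the camera images.
- pin_handle (a point): Release pin, loose, 90 g, 126 mm long, upright in its stand. From the bottom: steel shaft 8 mm across, 50 mm long; steel collar 38 mm across, 6 mm thick; orange round handle 18 mm across, 70 mm long. The point is the middle of the handle, on the axis: shaft tip 91 mm below it, collar underside 41 mm below, handle top 35 mm above. z runs along the pin from tip to handle.
- stand_mouth (a point): Aluminium block, fixed, 60 x 60 mm, 60 mm tall, with an upright round hole 24 mm across, 55 mm deep. The point is the centre of the hole's mouth on the top face. The pin's shaft hangs in the hole and its collar rests flat on the top face.
- green_port (a point): Green plate module, fixed: white housing 220 (x) x 130 (y) x 120 mm tall, green stripes, tray front and 56 mm square top insert. The point is the centre of the round port in the insert, 28 mm across, level with the housing's top, 60 mm behind its front; axes are the module's (x front to back, z up). A like module in blue stands beside it, on either side; both ports are at 120 mm height.
- green_tray (a joint): Tray of the green module, m: up to 0.001 latched; freed, a spring drives it to 0.07 out of the front (module -x) within a second, below 60 mm height. Its latch plate, 44 mm square, lies 34 mm under the port's top face: pushed down 6 mm (pin tip 40 mm deep) it frees the tray; it goes 17 mm, at 4.5 to 7 N. The pin's collar meets the top with the tip 50 mm deep.
- blue_tray (a joint): Tray of the blue module, the same mechanism: 0 to 1 mm when shut. It must stay shut.
Not all that is in view belongs to the job. Of the things like the part that bears pin_handle, leave any that is red or yellow; of the rest the smaller one is meant.

How it is judged:
By the outcome, as a careful person would: the job done as asked, in the order asked, and still so for the second after the job is handed in, with the robot touching nothing.
It also fails if it takes over 64 s, if anything falls off the work surface, if the arm or the gripper's body presses on something with over 40 N, if the wrist force passes 120 N, or if a joint passes its speed limit or range.

## Robot

A 6-joint arm with a two-finger parallel gripper is mounted at the origin on the work surface. World frame = base frame: x ahead of the robot, y to its left, z up, the work surface at z = 0. Lengths are in m, angles in rad, forces in N, time in s.
With the tool pointing down it reaches from about 0.35 to 0.975 m from the base axis. Payload 4.9 kg.
Tool frame: the origin (TCP) lies midway between the tips of the shut fingers; the grasp point (between the pads) lies 19 mm behind it; z points along the fingers, y is the line along which they close (so a half turn about z gives the same grasp; the last joint's range is limited). The gripper opens to 85 mm and grips with 20 to 120 N. Pads are 22 mm wide; open, the fingers measure 114 mm over their backs; the gripper's body (76 mm by 85 mm) begins 54 mm behind the grasp point. The pads swing forward as they close: fully open they stand 13 mm farther back than shut.
Start: joints at [-1.37, 0.053, 1.613, -0, 1.476, -0.119], TCP at [0.196, -0.593, 0.231] pointing down, gripper open.
Joint ranges: [-3.01, 3.01], [-1.01, 2.22], [0.06, 2.58], [-1.02, 4.17], [0.09, 2.62], [-3.14, 3.14]. Speed limits (rad/s): [2.57, 2.57, 3.14, 3.14, 3.14, 3.14].

## Interface

Orientations are given as a unit quaternion [w, x, y, z].
In Python, from plant import * gives the robot as it stands.
- The arm moves only by the tool jog_arm, never from a script. Its argument "targets" is a list of rows, each a list of 3 entries, a list of its own where there are three numbers: the shift along the tool's x, y, z in units of 25 mm (1.0 is 25 mm), then the turn, a rotation vector about the tool's x, y, z in units of 8 degrees (1.0 is 8 degrees), then the opening in per cent of the stroke, from 0 (shut) to 100 (fully open). A call has 1 to 8 rows; each row is the pose to reach, as a shift and turn from the pose commanded when the call began, along the tool's axes at that moment; what a row does not reach only later rows make up. A row lasts 1/8 s, in which the tool goes at most 62.5 mm and 10.7 degrees, less where a joint would pass 70% of its speed; a pose out of reach is approached as far as the arm can. A call with a gripper value outside its range is refused whole. The fingers move at their own pace and stop on an object; the grip force is fixed at half the most. Time passes only in rows, so rows that repeat a pose let the fingers close. It gives the time, the measured TCP pose, the force, the opening and the grip force at its end, in the units of the state.
- state(): the state, without advancing time (a new reading comes with each control period).
- grab_frame(name): name is "side" or "top" or "wrist"; returns (picture, depth): 420x560x3 uint8, red, green, blue; 420x560 float32, m along the optical axis (not along the pixel's ray), 0 where there is no reading.
- camera_params(name): a dict with "fovy" (degrees; the focal length in pixels is half the picture's height over the tangent of half this angle, whatever the lens; pixels are square), "cx", "cy" (the principal point, pixels), "rvec" (rotation vector, rad) and "tvec" (3), from world to camera coordinates, as OpenCV has them; the wrist camera has in their place "hand_eye" (4x4, takes a point from camera to tool coordinates, whose origin is the TCP and whose axes are the flange's). Camera axes: x right, y down, z forward; pixel columns grow to the right and rows downward; lengths in m; the calibration is good to about 2 mm. The wrist camera is an equidistant fisheye: a pixel r from the principal point sees the ray r / f radians off the axis. A picture is of the moment at which its call begins: read the wrist's pose just before it. camera_params takes no time and is no camera call.
- job_done(): hands the job in; it is judged then, once.
The state is a dict: "time": time; "joint_pos": joint angles; "joint_vel": joint speeds; "joint_efforts": joint torques, N m; "tool_pos": TCP position; "tool_rot": TCP orientation; "contact_force": force on the tool from outside, world axes, zero at the start; "ft_torque": the same for the moment, N m; "gripper_width": opening from 0.0 (shut) to 1.0 (fully open); "grasp_force": force on a finger pad.
Only numpy, scipy, OpenCV 4.12 (cv2) and the standard library are available. Lean on these libraries where they do the work, as an engineer would, in place of code of your own. Each camera call takes 0.05 s, during which the arm holds its last target. There are 200 camera calls.

## Working session

There is one attempt and no reset: what is moved stays moved. The work goes in short steps, Python scripts to look and compute and a tool call to move; the robot and the scene stay as the last step left them, time stands still between calls to the robot, and variables do not carry over. Pictures are saved under pics/ and viewed, at most 10 in all, crops included, and the job is handed in when it is done.

Besides the shell and the picture viewer there is one more tool, called after "Emit:" as name(argument=value, ...) on one line, values as JSON. jog_arm: Moves the arm, as the interface text tells. Its arguments: {"type":"object","properties":{"targets":{"type":"array"}},"required":["targets"]}

```bash
mkdir -p pics; cat > h.py <<'E'
from plant import *
import numpy as np, cv2
from scipy.spatial.transform import Rotation as R
def grab(n,tag):
    s=state(); im,d=grab_frame(n); cv2.imwrite(f'pics/{tag}.png',im[:,:,::-1]); np.savez(f'{tag}.npz',im=im,d=d,p=s['tool_pos'],q=s['tool_rot']); return im,d
def pose(n):
    c=camera_params(n); f=210/np.tan(np.radians(c['fovy'])/2); Rm=R.from_rotvec(np.ravel(c['rvec'])).as_matrix().T
    return c,f,Rm,-Rm@np.ravel(c['tvec'])
def plane(n,u,v,z):
    c,f,Rm,o=pose(n); r=Rm@np.array([(u-c['cx'])/f,(v-c['cy'])/f,1]); return o+r*(z-o[2])/r[2]
def cloud(n,d):
    c,f,Rm,o=pose(n); v,u=np.mgrid[:420,:560]
    return np.stack([(u-c['cx'])/f*d,(v-c['cy'])/f*d,d],-1)@Rm.T+o
def shift(p,q_wxyz,target):
    return R.from_quat(np.roll(q_wxyz,-1)).inv().apply(np.array(target)-p)/0.025
E
python3 - <<'E'
from h import *
a,_=grab('top','top0'); b,_=grab('side','side0')
print(state()); 
for n in('top','side'): c,f,Rm,o=pose(n); print(c,o)
E
```

```text
{'time': 0.1, 'joint_pos': array([-1.37002131e+00,  5.32950920e-02,  1.61418088e+00, -7.11404327e-06,
        1.47601005e+00, -1.19006202e-01]), 'joint_vel': array([ 0.00155273, -0.00124689, -0.00297411,  0.00019495,  0.00141497,
        0.0006816 ]), 'joint_efforts': array([ 1.67298771e-03, -3.94897091e+01, -3.71365678e+01, -5.09522135e-05,
        3.85259773e-03, -1.31397306e-05]), 'tool_pos': array([ 0.19635325, -0.59274753,  0.23016888]), 'tool_rot': array([-9.45746792e-04,  9.87244209e-01,  1.59210475e-01, -4.22315500e-05]), 'contact_force': array([0.34759432, 0.42094846, 0.33596567]), 'ft_torque': array([ 0.01187022,  0.03498309, -0.01692931]), 'grasp_force': 0.0, 'gripper_width': 1.004325286608706}
{'fovy': 54.181157530868596, 'cx': 277.60450064055294, 'cy': 208.503638281885, 'rvec': array([ 2.13978114, -2.13459551,  0.13130742]), 'tvec': array([0.06366455, 0.56294007, 0.99008027])} [0.41525088 0.04334309 1.06155628]
{'fovy': 48.56148705112078, 'cx': 278.8613615041386, 'cy': 208.06117370654377, 'rvec': array([ 2.25616318,  0.72726867, -0.29365237]), 'tvec': array([-0.47508856, -0.1194829 ,  1.42769093])} [ 1.01988801 -0.62147915  0.92297282]
```

View pics/top0.png

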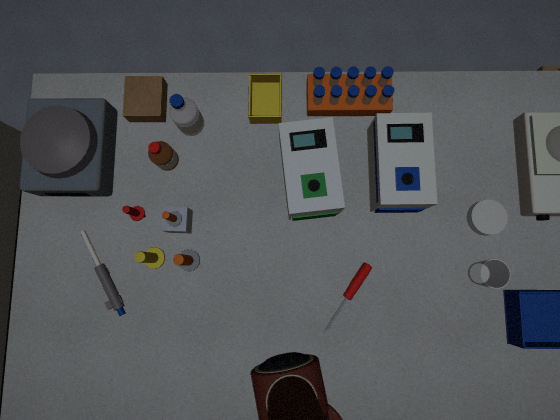

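View pics/side0.png

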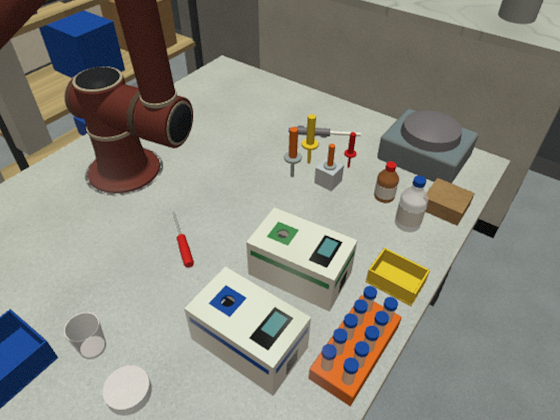

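Candidates for the pin: orange at top (170,217)/side (331,155), in the grey block; orange at top (183,260)/side (293,145), which is bigger and has no block; yellow at top (145,257); red at top (132,212). The red and yellow ones are excluded. The smaller orange one in the aluminium block fits, so I'll confirm it in a crop and measure.

```bash
python3 - <<'E'
from h import *
T=np.load('top0.npz');S=np.load('side0.npz')
a=cv2.resize(T['im'][190:280,110:220],None,fx=5,fy=5,interpolation=cv2.INTER_CUBIC)
b=cv2.resize(S['im'][105:200,270:370],None,fx=2.4,fy=4.737/2*1,interpolation=cv2.INTER_CUBIC)
b=cv2.resize(S['im'][105:200,270:320+20],None,fx=3.4,fy=3.4,interpolation=cv2.INTER_CUBIC)
b=b[:450]; W=np.zeros((450,550+b.shape[1],3),np.uint8); W[:,:550]=a; W[:b.shape[0],550:]=b
cv2.imwrite('pics/crop1.png',W[:,:,::-1])
for n,X in(('top',T),('side',S)):
    P=cloud(n,X['d']); h=cv2.cvtColor(X['im'],cv2.COLOR_RGB2HSV)
    for nm,lo,hi in(('orange',(6,150,80),(16,255,255)),('green',(45,100,50),(80,255,255)),('blue',(105,140,50),(125,255,255))):
        m=cv2.inRange(h,lo,hi)
        k,l,st,c=cv2.connectedComponentsWithStats(m)
        for i in range(1,k):
            if st[i,4]>40:
                q=P[(l==i)&(X['d']>0)]
                print(n,nm,st[i],c[i].round(1),np.median(q,0).round(3),np.percentile(q,[3,97],axis=0).round(3).tolist())
P=cloud('top',T['d'])
for nm,sl,z0,z1 in(('stand',np.s_[200:240,155:195],.05,.066),('hous',np.s_[110:225,275:350],.112,.128),('housblue',np.s_[105:215,370:440],.112,.128)):
    q=P[sl]; m=((q[...,2]>z0)&(q[...,2]<z1)).astype(np.uint8)
    vv,uu=np.nonzero(m); xy=q[m>0][:,:2].astype(np.float32); print(nm,len(xy),cv2.minAreaRect((xy*1000)),np.median(q[m>0][:,2]))
E
```

```text
top orange [ 308   74   85   36 1464] [346.5  95.1] [ 0.852 -0.108  0.046] [[0.822, -0.219, 0.043], [0.914, -0.015, 0.05]]
top orange [162 211   7   8  41] [165.2 214.5] [0.534 0.32  0.138] [[0.527, 0.313, 0.134], [0.542, 0.326, 0.14]]
top orange [173 254  11  11  88] [178.  259.1] [0.433 0.276 0.174] [[0.423, 0.268, 0.172], [0.443, 0.285, 0.177]]
top green [301 173  26  25 435] [313.5 185. ] [ 0.607 -0.019  0.122] [[0.581, -0.047, 0.118], [0.633, 0.007, 0.125]]
top green [293 212  45   6  77] [315.  214.6] [ 0.544 -0.027  0.062] [[0.539, -0.078, 0.058], [0.551, 0.021, 0.065]]
top blue [314  67  11  10  93] [318.8  71.6] [ 0.893 -0.037  0.109] [[0.881, -0.049, 0.106], [0.905, -0.025, 0.112]]
top blue [331  67  11  10  94] [335.9  71.6] [ 0.893 -0.078  0.108] [[0.882, -0.091, 0.105], [0.905, -0.066, 0.112]]
top blue [348  66  11  11  96] [352.9  71.4] [ 0.894 -0.12   0.109] [[0.882, -0.132, 0.106], [0.905, -0.108, 0.111]]
top blue [365  66  11  11  96] [370.   71.3] [ 0.893 -0.162  0.108] [[0.881, -0.174, 0.105], [0.905, -0.15, 0.111]]
top blue [382  66  11  11  95] [387.2  71.3] [ 0.
[... 3647 characters left out ...]
-0.165  0.106] [[0.884, -0.177, 0.101], [0.906, -0.151, 0.109]]
side blue [323 345  13  14 143] [329.2 350.9] [ 0.847 -0.205  0.106] [[0.836, -0.216, 0.103], [0.859, -0.193, 0.108]]
side blue [344 358  15  16 183] [350.8 365.2] [ 0.895 -0.206  0.106] [[0.884, -0.219, 0.1], [0.906, -0.192, 0.109]]
stand 410 ((534.4923095703125, 319.91754150390625), (61.683860778808594, 60.02132797241211), 88.41902923583984) 0.06161374731856567
hous 4986 ((656.3785400390625, -13.974296569824219), (221.12530517578125, 130.2257537841797), 6.663282871246338) 0.12176736797223853
housblue 5100 ((672.4110717773438, -237.01312255859375), (221.0231170654297, 132.06756591796875), 0.5078837871551514) 0.12167637155846356
```

View pics/crop1.png

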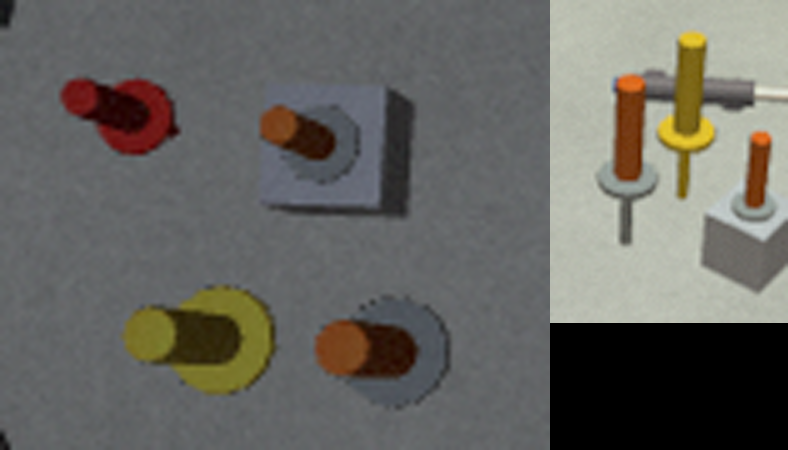

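The crop confirms it: the orange pin in the grey block (collar at crop (320,143)) is the smaller of the two orange ones. I'm moving to hover over it, with the fingers turned to clear the neighbours.

Emit:
jog_arm(targets=[[[24.4, -30.3, 0], [0, 0, -3.3], 60], [[24.4, -30.3, 0], [0, 0, -3.3], 60], [[24.4, -30.3, 0], [0, 0, -3.3], 60], [[24.4, -30.3, 0], [0, 0, -3.3], 60], [[24.4, -30.3, 0], [0, 0, -3.3], 60], [[24.4, -30.3, 0], [0, 0, -3.3], 60], [[24.4, -30.3, 0], [0, 0, -3.3], 60], [[24.4, -30.3, 0], [0, 0, -3.3], 60]])

```text
time: 1.1
tool_pos: [0.3718, -0.1231, 0.231]
tool_rot: [0.0, 0.925, 0.38, 0.0]
contact_force: [0.2, 0.3, -0.4]
gripper_width: 0.604
grasp_force: 0.0
```

```bash
python3 - <<'E'
from h import *
s=state();print(s['time'],s['tool_pos'],s['tool_rot'],shift(s['tool_pos'],s['tool_rot'],[.535,.319,.23]))
t=R.from_quat([2**-.5*0+0,0,0,1])
M=R.from_quat(np.roll(s['tool_rot'],-1)).as_matrix();print(M.round(3))
E
```

```text
1.1 [ 0.37183073 -0.12305393  0.23103478] [2.14822906e-04 9.24917116e-01 3.80168695e-01 2.15348440e-04] [17.07511737 -7.98109203  0.04092602]
[[ 0.711  0.703  0.001]
 [ 0.703 -0.711 -0.   ]
 [ 0.     0.001 -1.   ]]
```

Emit:
jog_arm(targets=[[[17, -8, 0], [0, 0, 0], 60], [[17, -8, 0], [0, 0, 0], 60], [[17, -8, 0], [0, 0, 0], 60], [[17, -8, 0], [0, 0, 0], 60], [[17, -8, 0], [0, 0, 0], 60], [[17, -8, 0], [0, 0, 0], 60], [[17, -8, 0], [0, 0, 0], 60], [[17, -8, 0], [0, 0, 0], 60]])

```text
time: 2.1
tool_pos: [0.5329, 0.3189, 0.2302]
tool_rot: [-0.0, 0.924, 0.382, -0.001]
contact_force: [0.1, -0.9, 1.2]
gripper_width: 0.602
grasp_force: 0.0
```

Emit:
jog_arm(targets=[[[0, 0, 0], [0, 0, 0], 60], [[0, 0, 0], [0, 0, 0], 60], [[0, 0, 0], [0, 0, 0], 60]])

```text
time: 2.48
tool_pos: [0.5328, 0.315, 0.2313]
tool_rot: [0.0, 0.925, 0.38, -0.0]
contact_force: [-0.1, -0.1, -0.0]
gripper_width: 0.602
grasp_force: 0.0
```

```bash
cat >> h.py <<'E'
def wcloud(z):
    "wrist picture npz -> world point cloud (depth along optical axis, equidistant fisheye)"
    c=camera_params('wrist'); f=210/np.tan(np.radians(c['fovy'])/2); v,u=np.mgrid[:420,:560]
    x,y=u-c['cx'],v-c['cy']; r=np.hypot(x,y)+1e-9; t=np.tan(np.minimum(r/f,1.5))*z['d']
    C=np.stack([x/r*t,y/r*t,z['d']],-1); H=c['hand_eye']; H=np.array(H)
    P=C@H[:3,:3].T+H[:3,3]
    return P@R.from_quat(np.roll(z['q'],-1)).as_matrix().T+z['p']
E
python3 - <<'E'
from h import *
grab('wrist','w1'); z=np.load('w1.npz'); P=wcloud(z)
print(z['p'],camera_params('wrist'))
h=cv2.cvtColor(z['im'],cv2.COLOR_RGB2HSV); m=cv2.inRange(h,(3,140,60),(17,255,255))
k,l,st,c=cv2.connectedComponentsWithStats(m)
for i in range(1,k):
    if st[i,4]>60:
        q=P[(l==i)&(z['d']>0)]; t=q[q[:,2]>np.percentile(q[:,2],97)-.004]; print(st[i],c[i].round(1),np.median(t,0).round(4),t.min(0).round(4),t.max(0).round(4))
E
```

```text
[0.53279995 0.31504913 0.23129377] {'fovy': 65.70646984690485, 'cx': 281.52197773312025, 'cy': 206.1285988854989, 'hand_eye': array([[ 6.17583706e-04, -9.48636767e-01, -3.16366722e-01,
         8.19680703e-02],
       [ 9.99999119e-01,  2.14130913e-04,  1.31003255e-03,
        -9.15735219e-04],
       [-1.17500115e-03, -3.16367252e-01,  9.48636063e-01,
        -1.42079021e-01],
       [ 0.00000000e+00,  0.00000000e+00,  0.00000000e+00,
         1.00000000e+00]])}
[ 342    5   61   58 1967] [367.2  36.8] [0.6896 0.3622 0.1078] [0.6858 0.3473 0.104 ] [0.702  0.3746 0.1199]
[269 174  21  38 641] [279.2 193.2] [0.5358 0.3215 0.1355] [0.5274 0.3136 0.1326] [0.5437 0.3295 0.1374]
[ 219  270   32   76 1448] [236.3 308.9] [0.4373 0.2781 0.1718] [0.4227 0.2676 0.1688] [0.5322 0.341  0.3033]
```

View pics/w1.png

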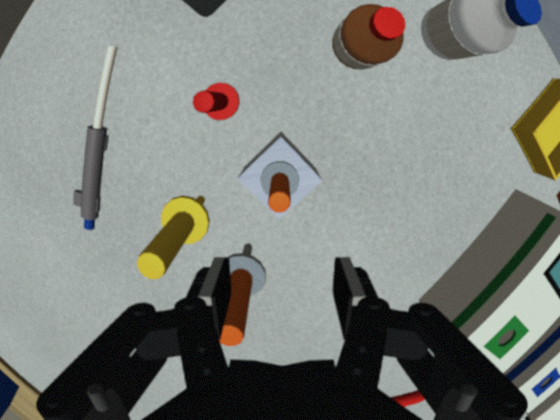

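The wrist view shows the pin handle top at (280,193), with its axis at about (0.535, 0.320). I'm descending with the TCP to z≈0.088.

Emit:
jog_arm(targets=[[[0.2, -0.1, 0.8], [0, 0, 0], 60], [[0.2, -0.1, 1.6], [0, 0, 0], 60], [[0.2, -0.1, 2.4], [0, 0, 0], 60], [[0.2, -0.1, 3.2], [0, 0, 0], 60], [[0.2, -0.1, 4.0], [0, 0, 0], 60], [[0.2, -0.1, 4.8], [0, 0, 0], 60], [[0.2, -0.1, 5.4], [0, 0, 0], 60], [[0.2, -0.1, 5.7], [0, 0, 0], 60]])

```text
time: 3.52
tool_pos: [0.5344, 0.3213, 0.0875]
tool_rot: [0.0, 0.925, 0.38, -0.001]
contact_force: [0.2, -0.7, -0.1]
gripper_width: 0.6
grasp_force: 0.0
```

Emit:
jog_arm(targets=[[[0, 0, 0], [0, 0, 0], 60], [[0, 0, 0], [0, 0, 0], 40], [[0, 0, 0], [0, 0, 0], 30], [[0, 0, 0], [0, 0, 0], 25], [[0, 0, 0], [0, 0, 0], 20], [[0, 0, 0], [0, 0, 0], 10], [[0, 0, 0], [0, 0, 0], 10], [[0, 0, 0], [0, 0, 0], 10]])

```text
time: 4.53
tool_pos: [0.5352, 0.3216, 0.0894]
tool_rot: [0.0, 0.925, 0.38, 0.0]
contact_force: [0.9, 0.2, 3.3]
gripper_width: 0.192
grasp_force: 58.4
```

Emit:
jog_arm(targets=[[[0, 0, -0.3], [0, 0, 0], 10], [[0, 0, -1], [0, 0, 0], 10], [[0, 0, -2], [0, 0, 0], 10], [[0, 0, -3], [0, 0, 0], 10], [[0, 0, -4], [0, 0, 0], 10], [[0, 0, -5], [0, 0, 0], 10], [[0, 0, -6], [0, 0, 0], 10], [[0, 0, -6], [0, 0, 0], 10]])

```text
time: 5.52
tool_pos: [0.5361, 0.3221, 0.2427]
tool_rot: [-0.0, 0.925, 0.38, 0.003]
contact_force: [-0.4, 0.2, -0.7]
gripper_width: 0.197
grasp_force: 58.4
```

Emit:
jog_arm(targets=[[[-1, 1.5, 0], [0, 0, 0], 10], [[-2.2, 3.4, 0], [0, 0, 0], 10], [[-3.4, 5.2, 0], [0, 0, 0], 10], [[-4.6, 7.1, 0], [0, 0, 0], 10], [[-5.8, 9, 0], [0, 0, 0], 10], [[-6.8, 10.5, 0], [0, 0, 0], 10], [[-7.6, 11.7, 0], [0, 0, 0], 10], [[-7.6, 11.7, 0], [0, 0, 0], 10]])

```text
time: 6.52
tool_pos: [0.6052, -0.0222, 0.2373]
tool_rot: [-0.0, 0.925, 0.379, -0.001]
contact_force: [0.5, 0.2, -1.9]
gripper_width: 0.197
grasp_force: 58.6
```

```bash
python3 - <<'E'
from h import *
grab('side','s2');grab('wrist','w2');a=np.load('s2.npz')['im'][120:290,200:350];b=np.load('w2.npz')['im']
print(state()['tool_pos'],state()['contact_force'])
a=cv2.resize(a,None,fx=2.6,fy=2.6); b=b[120:420,140:400][:,:]; b=cv2.resize(b,None,fx=1.47,fy=1.47)
H=442; W=np.zeros((H,a.shape[1]+b.shape[1],3),np.uint8); W[:a.shape[0],:a.shape[1]]=a[:H]; b=b[:H];W[:b.shape[0],a.shape[1]:]=b
cv2.imwrite('pics/c2.png',W[:,:,::-1]);print(W.shape)
E
```

```text
[ 0.60501055 -0.01990446  0.23766696] [-0.59376916  0.59087338  0.29965726]
(442, 772, 3)
```

View pics/c2.png

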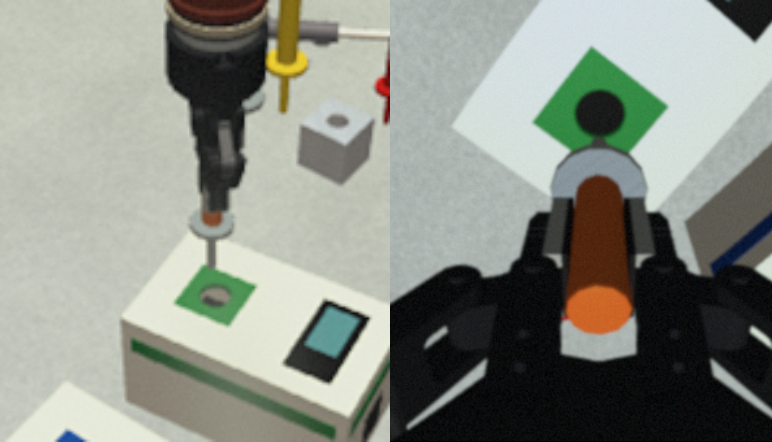

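The side crop shows the pin upright, tip at (211,268), above the port hole at (215,296). The wrist crop shows the hole at (600,112), and the empty stand's hole is visible. I'll do a quick numeric check.

```bash
python3 - <<'E'
from h import *
tz=.2377-.0794
print('tip',plane('side',281.2,223.1,tz),'port side',plane('side',200+215/2.6,120+296/2.6,.12),'stand hole side',plane('side',200+337/2.6,120+121/2.6,.06))
z=np.load('w2.npz'); c=camera_params('wrist'); f=210/np.tan(np.radians(c['fovy'])/2); H=np.array(c['hand_eye'])
M=R.from_quat(np.roll(z['q'],-1)).as_matrix()
x,y=282.9-c['cx'],196.2-c['cy']; r=np.hypot(x,y)
ray=M@H[:3,:3]@np.array([x/r*np.sin(r/f),y/r*np.sin(r/f),np.cos(r/f)]); o=M@H[:3,3]+z['p']
print('port wrist',o+ray*(.12-o[2])/ray[2])
E
```

```text
tip [ 0.60765298 -0.02600227  0.1583    ] port side [ 0.60968625 -0.02215807  0.12      ] stand hole side [0.53768051 0.31712259 0.06      ]
port wrist [ 0.60811677 -0.01821623  0.12      ]
```

Emit:
jog_arm(targets=[[[0.1, 0, 0.4], [0, 0, 0], 10], [[0.1, 0, 0.9], [0, 0, 0], 10], [[0.1, 0, 1.4], [0, 0, 0], 10], [[0.1, 0, 1.9], [0, 0, 0], 10], [[0.1, 0, 2.3], [0, 0, 0], 10], [[0.1, 0, 2.7], [0, 0, 0], 10], [[0.1, 0, 2.9], [0, 0, 0], 10], [[0.1, 0, 2.9], [0, 0, 0], 10]])

```text
time: 7.62
tool_pos: [0.6074, -0.0184, 0.1662]
tool_rot: [-0.0, 0.925, 0.38, 0.0]
contact_force: [-0.4, -0.4, -0.8]
gripper_width: 0.192
grasp_force: 58.6
```

Emit:
jog_arm(targets=[[[0, 0, 0.1], [0, 0, 0], 10], [[0, 0, 0.2], [0, 0, 0], 10], [[0, 0, 0.3], [0, 0, 0], 10], [[0, 0, 0.4], [0, 0, 0], 10], [[0, 0, 0.4], [0, 0, 0], 10], [[0, 0, 0.4], [0, 0, 0], 10], [[0, 0, 0.4], [0, 0, 0], 10], [[0, 0, 0.4], [0, 0, 0], 10]])

```text
time: 8.62
tool_pos: [0.6078, -0.0185, 0.1567]
tool_rot: [0.0, 0.925, 0.38, 0.001]
contact_force: [1.1, -0.3, 4.0]
gripper_width: 0.192
grasp_force: 58.9
```

```bash
cat > tray.py <<'E'
from h import *
import sys
grab('side',sys.argv[1]);grab('top',sys.argv[1]+'t');s=state();print(s['time'],s['tool_pos'],s['contact_force'],s['gripper_width'])
for n,g in(('side',''),('top','t')):
    z=np.load(sys.argv[1]+g+'.npz');P=cloud(n,z['d']);q=P[(z['d']>0)&(P[...,2]>.015)&(P[...,2]<.075)&(P[...,0]>.4)&(P[...,0]<.56)]
    for nm,a,b in(('green',-.08,.04),('blue',-.30,-.18)):
        k=q[(q[:,1]>a)&(q[:,1]<b)]; print(n,nm,len(k),np.percentile(k[:,0],5).round(3) if len(k) else '')
E
python3 tray.py s3
```

```text
8.725 [ 0.60779088 -0.0184631   0.15658586] [ 1.82346198 -1.34272364  4.12597944] 0.19141098768468018
side green 613 0.475
side blue 0 
top green 0 
top blue 157 0.557
```

The tray has sprung out: green front at x≈0.475 against ≈0.545 before, and blue unchanged. Now lifting and going back to the stand.

Emit:
jog_arm(targets=[[[0, 0, -0.4], [0, 0, 0], 10], [[0, 0, -0.9], [0, 0, 0], 10], [[0, 0, -1.4], [0, 0, 0], 10], [[0, 0, -2], [0, 0, 0], 10], [[0, 0, -2.6], [0, 0, 0], 10], [[0, 0, -3.1], [0, 0, 0], 10], [[0, 0, -3.4], [0, 0, 0], 10], [[0, 0, -3.4], [0, 0, 0], 10]])

```text
time: 9.72
tool_pos: [0.6077, -0.0184, 0.2421]
tool_rot: [0.0, 0.925, 0.38, 0.001]
contact_force: [1.0, -0.4, -1.9]
gripper_width: 0.199
grasp_force: 58.5
```

Emit:
jog_arm(targets=[[[1, -1.5, 0], [0, 0, 0], 10], [[2.2, -3.4, 0], [0, 0, 0], 10], [[3.4, -5.2, 0], [0, 0, 0], 10], [[4.6, -7.1, 0], [0, 0, 0], 10], [[5.8, -9, 0], [0, 0, 0], 10], [[6.8, -10.5, 0], [0, 0, 0], 10], [[7.5, -11.7, 0], [0, 0, 0], 10], [[7.5, -11.7, 0], [0, 0, 0], 10]])

```text
time: 10.72
tool_pos: [0.5335, 0.3233, 0.2402]
tool_rot: [-0.0, 0.924, 0.382, -0.001]
contact_force: [0.1, -0.9, -0.5]
gripper_width: 0.192
grasp_force: 58.7
```

```bash
python3 tray.py s4; python3 - <<'E'
import cv2
a=cv2.imread('pics/s4.png'); c=cv2.resize(a[60:220,250:410],None,fx=3.5,fy=3.5,interpolation=cv2.INTER_CUBIC)
cv2.imwrite('pics/c4.png',c)
E
```

```text
10.825 [0.53446223 0.3212149  0.24045582] [ 0.39604927 -0.5056782  -1.30469024] 0.19377962461748993
side green 619 0.476
side blue 0 
top green 1210 0.475
top blue 160 0.557
```

View pics/c4.png

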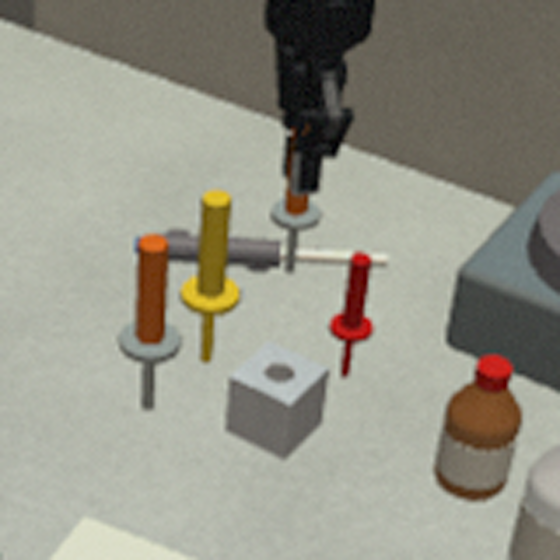

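The crop shows the pin upright with its collar at (297,213) and tip at (290,268), and the stand hole at (279,373). I'll check the tip against the hole numerically.

```bash
python3 - <<'E'
from h import *
print(plane('side',250+290/3.5,60+270/3.5,.161),plane('side',250+279/3.5,60+373/3.5,.06), plane('side',250+297/3.5,60+214/3.5,.213))
E
```

```text
[0.5357358  0.32118746 0.161     ] [0.53799008 0.31716334 0.06      ] [0.53607337 0.32203479 0.213     ]
```

Emit:
jog_arm(targets=[[[0, 0.1, 0.6], [0, 0, 0], 10], [[0, 0.1, 1.4], [0, 0, 0], 10], [[0, 0.1, 2.2], [0, 0, 0], 10], [[0, 0.1, 3], [0, 0, 0], 10], [[0, 0.1, 3.8], [0, 0, 0], 10], [[0, 0.1, 4.6], [0, 0, 0], 10], [[0, 0.1, 5.3], [0, 0, 0], 10], [[0, 0.1, 5.6], [0, 0, 0], 10]])

```text
time: 11.82
tool_pos: [0.5358, 0.3194, 0.0995]
tool_rot: [0.0, 0.925, 0.38, -0.001]
contact_force: [0.2, 0.2, -0.3]
gripper_width: 0.192
grasp_force: 58.7
```

Emit:
jog_arm(targets=[[[0, 0, 0.05], [0, 0, 0], 10], [[0, 0, 0.1], [0, 0, 0], 10], [[0, 0, 0.15], [0, 0, 0], 10], [[0, 0, 0.2], [0, 0, 0], 10], [[0, 0, 0.25], [0, 0, 0], 10], [[0, 0, 0.28], [0, 0, 0], 10], [[0, 0, 0.3], [0, 0, 0], 10], [[0, 0, 0.3], [0, 0, 0], 10]])

```text
time: 12.82
tool_pos: [0.5365, 0.3196, 0.0937]
tool_rot: [-0.0, 0.925, 0.38, -0.0]
contact_force: [0.0, 0.2, -1.2]
gripper_width: 0.193
grasp_force: 58.7
```

Emit:
jog_arm(targets=[[[0, 0, 0.04], [0, 0, 0], 10], [[0, 0, 0.08], [0, 0, 0], 10], [[0, 0, 0.1], [0, 0, 0], 10], [[0, 0, 0.12], [0, 0, 0], 10], [[0, 0, 0.12], [0, 0, 0], 10]])

```text
time: 13.45
tool_pos: [0.5365, 0.3197, 0.0908]
tool_rot: [0.0, 0.925, 0.38, -0.0]
contact_force: [-0.7, 0.8, -1.6]
gripper_width: 0.196
grasp_force: 58.7
```

Emit:
jog_arm(targets=[[[0, 0, 0.02], [0, 0, 0], 10], [[0, 0, 0.04], [0, 0, 0], 10], [[0, 0, 0.06], [0, 0, 0], 10], [[0, 0, 0.06], [0, 0, 0], 10]])

```text
time: 13.95
tool_pos: [0.5366, 0.3197, 0.0894]
tool_rot: [-0.0, 0.925, 0.38, 0.0]
contact_force: [-1.4, 0.2, 0.4]
gripper_width: 0.193
grasp_force: 58.9
```

Emit:
jog_arm(targets=[[[0, 0, 0.02], [0, 0, 0], 10], [[0, 0, 0.04], [0, 0, 0], 10], [[0, 0, 0.04], [0, 0, 0], 10], [[0, 0, 0.04], [0, 0, 0], 10]])

```text
time: 14.45
tool_pos: [0.5367, 0.3197, 0.0894]
tool_rot: [0.0, 0.925, 0.38, 0.0]
contact_force: [-3.0, -1.8, 4.7]
gripper_width: 0.193
grasp_force: 59.4
```

The pin is seated (4.7 N upward). Releasing gradually.

Emit:
jog_arm(targets=[[[0, 0, 0], [0, 0, 0], 22], [[0, 0, 0], [0, 0, 0], 25], [[0, 0, 0], [0, 0, 0], 30], [[0, 0, 0], [0, 0, 0], 40], [[0, 0, 0], [0, 0, 0], 55], [[0, 0, 0], [0, 0, 0], 60], [[0, 0, 0], [0, 0, 0], 60], [[0, 0, 0], [0, 0, 0], 60]])

```text
time: 15.45
tool_pos: [0.5366, 0.3197, 0.0884]
tool_rot: [-0.0, 0.925, 0.38, 0.0]
contact_force: [0.2, -0.0, 0.0]
gripper_width: 0.598
grasp_force: 0.0
```

Emit:
jog_arm(targets=[[[0, 0, -0.3], [0, 0, 0], 60], [[0, 0, -0.8], [0, 0, 0], 60], [[0, 0, -1.6], [0, 0, 0], 60], [[0, 0, -2.6], [0, 0, 0], 60], [[0, 0, -3.8], [0, 0, 0], 60], [[0, 0, -5], [0, 0, 0], 60], [[0, 0, -6], [0, 0, 0], 60], [[0, 0, -6], [0, 0, 0], 60]])

```text
time: 16.45
tool_pos: [0.5381, 0.3204, 0.2431]
tool_rot: [-0.0, 0.925, 0.38, 0.004]
contact_force: [0.1, 0.1, 0.3]
gripper_width: 0.598
grasp_force: 0.0
```

```bash
python3 tray.py s5; python3 - <<'E'
import cv2,numpy as np
from h import *
grab('wrist','w5')
a=cv2.imread('pics/s5.png'); b=cv2.imread('pics/w5.png')
c=cv2.resize(a[80:280,220:400],None,fx=2.2,fy=2.2); d=cv2.resize(b[80:280,180:380],None,fx=2,fy=2)
W=np.zeros((440,796,3),np.uint8); W[:,:396]=c; W[:400,396:]=d; cv2.imwrite('pics/c5.png',W)
E
```

```text
16.55 [0.53649512 0.31965532 0.23862714] [-0.624589   -0.37644345 -0.69581577] 0.5987430133372843
side green 620 0.475
side blue 0 
top green 1207 0.475
top blue 158 0.557
```

View pics/c5.png

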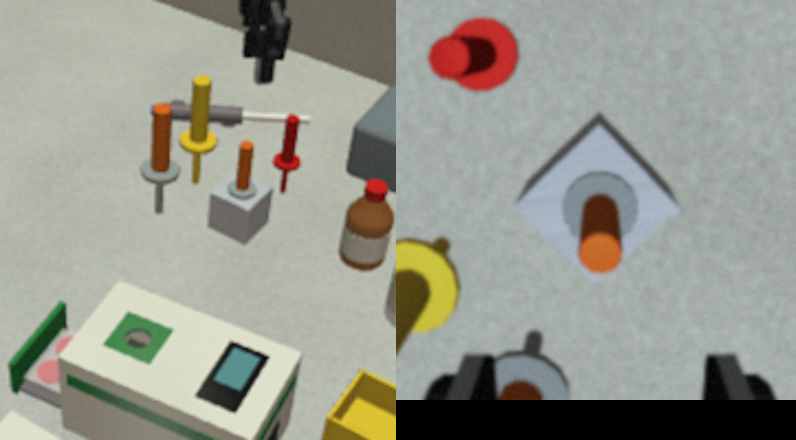

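The pin stands upright in its stand with the collar flat (side crop (243,187), wrist crop (600,205)). The green tray is out, the blue tray is shut and the gripper is clear.

```bash
python3 -c "
from plant import *
print(job_done())"
```

```text
the job is handed in; nothing more can be done
None
```

The green tray is released (about 70 mm out), the orange pin is back upright in its stand, the blue tray is still shut, and the job was handed in at about 17 s.

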